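Lay the seasoning tray for dinner

ROBOT

A 6-joint arm with a two-finger parallel gripper is mounted at the origin on a cart in front of the work surface, level with it; the furniture and walls round the work are solid. World frame = base frame: x ahead of the robot, y to its left, z up, the work surface at z = 0. Lengths are in m, angles in degrees, forces in N, time in s.
With the tool pointing down it reaches from about 0.375 to 0.9 m from the base axis. Payload 3.1 kg.
Tool frame: the origin (TCP) lies between the finger pads; the fingertips stand 11 mm ahead of it and the grasp point (between the pads) lies 8 mm behind it; z points along the fingers, y is the line along which they close (so a half turn about z gives the same grasp; the last joint's range is limited). The gripper opens to 87 mm and grips with 3 to 60 N. Pads are 19 mm wide; open, the fingers measure 117 mm over their backs; the gripper's body (75 mm by 190 mm) begins 51 mm behind the grasp point.
Start: joints at [63.226, 30.224, 82.088, -0, 67.689, -10.227], TCP at [0.178, 0.599, 0.234] pointing down, gripper open.
Joint ranges: [-176.69, 176.69], [-43.24, 126.21], [12.49, 139.97], [-82, 262], [0, 151.66], [-163.58, 163.58]. Speed limits (degrees/s): [159.86, 159.86, 180, 180, 180, 180].

INTERFACE

Orientations are given as a 3x3 rotation matrix whose columns are the frame's x, y, z axes.
In Python, from rig import bot, viewer, workorder, nets gives the robot as it stands. The module is installed in compiled form; this text tells all that it offers.
- The arm moves only by the tool move_arm, never from a script. Its argument "increments" is a list of rows, each a list of 7 numbers: the shift along the tool's x, y, z normalised to -1 to 1, where 1 is 0.3 m, then the turn, a rotation vector about the tool's x, y, z normalised to -1 to 1, where 1 is pi rad, then the opening, from 0 (shut) to 1 (fully open). In form: [[tx, ty, tz, wx, wy, wz, grip], ...]. A call has 1 to 10 rows; each row is the pose to reach, as a shift and turn from the pose commanded when the call began, along the tool's axes at that moment, turning the shorter way round; what a row does not reach only later rows make up. A row lasts 1/12 s, in which the tool goes at most 41.7 mm and 7.16 degrees, less where a joint would pass 70% of its speed; a pose out of reach is approached as far as the arm can. A call with a number of a shift or a turn outside -1 to 1 is refused whole. A call with a gripper value outside its range is refused whole. The fingers move at their own pace and stop on an object; the grip force is fixed at half the most. Time passes only in rows, so rows that repeat a pose let the fingers close. It gives the time, the measured TCP pose, the force, the opening and the grip force at its end, in the units of the state.
- bot.read_state(): the state, without advancing time (a new reading comes with each control period).
- viewer.capture(name): name is "scene" or "top" or "wrist"; returns a dict with "image" (400x640x3 uint8, blue, green, red), "K" (3x3 intrinsics, pixels), "eye" and "orientation" of the camera in the world. Camera axes: x right, y up, looking along -z (the intrinsics and any distortion apply to the point x, -y, -z); pixel columns grow to the right and rows downward; lengths in m; the calibration is good to about 2 mm. A picture is of the moment at which its call begins. There is no depth.
- workorder.hand_in(): hands the job in; it is judged then, once.
Trained networks look in the newest picture that a camera, given by its name, has taken for a name from the list of things; names that differ only in an ending like _2 or _b are one class to them, and where a whole thing is asked for, a point or a joint stands for the part that bears it (a point fixed in the world has none). Each returns a list of dicts, best first, with "conf" (0 to 1); they miss things now and then, are a little off and sometimes report something else, mostly with a low value. They report only what shows in the picture. A call takes as long as a camera call. They do not tell look-alikes from the thing itself.
- nets.find_in(camera, thing): "location" ([column, row] in pixels, amid what is visible of it).
The state is a dict: "time_s": time; "joint_positions": joint angles; "qvel": joint speeds; "tau": joint torques, N m; "position": TCP position; "tcp_rot": TCP orientation; "force": force on the tool from outside, world axes, zero at the start; "moment": the same for the moment, N m; "opening": opening from 0.0 (shut) to 1.0 (fully open); "grasp_force": force on a finger pad.
Only numpy, scipy, OpenCV 4.12 (cv2) and the standard library are available. Lean on these libraries where they do the work, as an engineer would, in place of code of your own. Each camera call takes 0.05 s, during which the arm holds its last target. There are 200 camera calls.

TASK

Lay the seasoning tray for dinner with things from the grey board: stand the salt shaker in the white dish, the dark brown pepper mill in the brown dish and the green-capped herb jar in the green dish, and put the garlic bulb in the terracotta dish, each near the middle of its dish. Leave the red-capped jar and the pale wooden mill standing where they are.

Things in the scene. Friction and masses are not known exactly. Their poses are not given: they have to be found in the camera images.
- salt_shaker_centre (a point): clear glass salt shaker with a grey domed top, round, 44 mm across up to 70 mm high, 34 mm at the top, 90 mm tall. Stands at the start on the grey board, whose top is at z = 0.055. Site: on its axis, half-way up; z up along the axis. 
- pepper_mill_centre (a point): dark brown wooden pepper mill, round, 58 mm across the foot, 160 mm tall; its round head is 50 mm across, widest 132 mm above the foot, with a small metal knob on top; so tall that it is best gripped by the head. Stands at the start on the grey board, whose top is at z = 0.055. Site: on its axis, half-way up; z up along the axis. 
- herb_jar_centre (a point): glass spice jar with a green label and a green cap, round, 46 mm across, 106 mm tall; the cap (45 mm across, top 20 mm) is the best grip. Stands at the start on the grey board, whose top is at z = 0.055. Site: on its axis, half-way up; z up along the axis. 
- garlic_centre (a point): whole white-pink garlic bulb, about 49 mm across, 51 mm tall with its pointed tip; widest a little below half-way up. Stands at the start on the grey board, whose top is at z = 0.055. Site: on its axis, half-way up; z up along the axis. 
- red_jar_centre (a point): look-alike, to be left alone: amber jar with a red cap, round, 45 mm across, 106 mm tall. Stands at the start on the grey board, whose top is at z = 0.055. Site: on its axis, half-way up; z up along the axis. 
- pale_mill_centre (a point): look-alike, to be left alone: pale wooden mill, round, 58 mm across the foot, 120 mm tall. Stands at the start on the grey board, whose top is at z = 0.055. Site: on its axis, half-way up; z up along the axis. 
- white_dish: White ceramic: fixed round white dish, 86 mm across the rim, 8 mm high, one of four set 2 by 2, 96 mm apart, on a fixed pale wooden tray (210 mm square, rim 14 mm above the worktop at z = 0, low handles on two sides). Its flat inner floor is 75 mm across and 4 mm above the origin, the centre of its underside; z up. Over the worktop a cabinet hangs at z = 0.62, beyond x = 0.55.
- brown_dish: Dark brown wood: fixed round dark brown dish, 86 mm across the rim, 8 mm high, one of four set 2 by 2, 96 mm apart, on a fixed pale wooden tray (210 mm square, rim 14 mm above the worktop at z = 0, low handles on two sides). Its flat inner floor is 75 mm across and 4 mm above the origin, the centre of its underside; z up.
- green_dish: Green plastic: fixed round green dish, 86 mm across the rim, 8 mm high, one of four set 2 by 2, 96 mm apart, on a fixed pale wooden tray (210 mm square, rim 14 mm above the worktop at z = 0, low handles on two sides). Its flat inner floor is 75 mm across and 4 mm above the origin, the centre of its underside; z up.
- terracotta_dish: Orange-brown terracotta: fixed round terracotta dish, 86 mm across the rim, 8 mm high, one of four set 2 by 2, 96 mm apart, on a fixed pale wooden tray (210 mm square, rim 14 mm above the worktop at z = 0, low handles on two sides). Its flat inner floor is 75 mm across and 4 mm above the origin, the centre of its underside; z up.
Things that resemble listed ones, but are neither listed nor needed, are in the scene too. There is more than one size of the part that bears garlic_centre; the job needs the larger.

How it is judged:
By the outcome, as a careful person would: the job done as asked, in the order asked, and still so for the second after the job is handed in, with the robot touching nothing.
It also fails if it takes over 109 s, if anything falls off the work surface, if the arm or the gripper's body presses on something with over 40 N, if the wrist force passes 120 N, or if a joint passes its speed limit or range.

## Working session

There is one attempt and no reset: what is moved stays moved. The work goes in short steps, Python scripts to look and compute and a tool call to move; the robot and the scene stay as the last step left them, time stands still between calls to the robot, and variables do not carry over. Pictures are saved under pics/ and viewed, at most 17 in all, crops included, and the job is handed in when it is done.

Besides the shell and the picture viewer there is one more tool, called after ">>>" in YAML: its name, and indented under it one key for each argument. move_arm: Moves the arm, as the interface text tells. Its arguments: {"type":"object","properties":{"increments":{"type":"array"}},"required":["increments"]}

```bash
mkdir -p pics; ls; cat > h.py <<'E'
from rig import bot, viewer, workorder, nets
import numpy as np, cv2
def cap(n,save=None):
    d=viewer.capture(n)
    if save: cv2.imwrite(f'pics/{save}.png',np.asarray(d['image']))
    return d
def px2w(d,px,z):
    K=np.array(d['K']);R=np.array(d['orientation']);e=np.array(d['eye'])
    r=np.linalg.inv(K)@[px[0],px[1],1]; r=R@(r*[1,-1,-1])
    return e+r*(z-e[2])/r[2]
def w2px(d,p):
    K=np.array(d['K']);R=np.array(d['orientation']);e=np.array(d['eye'])
    q=R.T@(np.array(p)-e)*[1,-1,-1]; q=K@q; return q[:2]/q[2]
E
python3 - <<'E'
from h import *
np.set_printoptions(precision=3,suppress=True)
Z=dict(salt_shaker_centre=.1,pepper_mill_centre=.135,herb_jar_centre=.108,garlic_centre=.08,red_jar_centre=.108,pale_mill_centre=.115,white_dish=.008,brown_dish=.008,green_dish=.008,terracotta_dish=.008)
for c in ('top','scene'):
    d=cap(c,c+'0'); print(c,d['eye'],d.keys())
    for t,z in Z.items():
        print(t,[(np.round(o['location']),round(o['conf'],2),px2w(d,o['location'],z)[:2]) for o in nets.find_in(c,t)[:4]])
print(bot.read_state())
E
```

```text
pics
top [0.279 0.046 1.269] dict_keys(['image', 'K', 'eye', 'orientation'])
salt_shaker_centre [(array([391., 234.]), 0.81, array([ 0.459, -0.145]))]
pepper_mill_centre []
herb_jar_centre [(array([406., 193.]), 0.83, array([ 0.581, -0.181]))]
garlic_centre [(array([350., 183.]), 0.49, array([ 0.603, -0.02 ])), (array([204., 199.]), 0.48, array([0.518, 0.41 ]))]
red_jar_centre [(array([455., 201.]), 0.77, array([ 0.568, -0.324]))]
pale_mill_centre [(array([442., 240.]), 0.97, array([ 0.449, -0.285]))]
white_dish [(array([242., 205.]), 0.76, array([0.524, 0.311]))]
brown_dish [(array([271., 198.]), 0.7, array([0.553, 0.223]))]
green_dish [(array([281., 224.]), 0.7, array([0.475, 0.181]))]
terracotta_dish [(array([247., 233.]), 0.63, array([0.437, 0.284]))]
scene [-0.075 -0.808  0.557] dict_keys(['image', 'K', 'eye', 'orientation'])
salt_shaker_centre [(array([331., 243.]), 0.72, array([ 0.443, -0.166]))]
pepper_mill_centre [(array([300., 213.]), 0.96, array([ 0.435, -0.057])), (array([341., 211.]), 0.15, array([ 0.52 , -0.104]))]
herb_jar_centre [(array([382., 222.]), 0.84, array([ 0.
[... 678 characters left out ...]
sh [(array([264., 220.]), 0.84, array([0.469, 0.185])), (array([382., 220.]), 0.39, array([ 0.763, -0.012]))]
terracotta_dish [(array([242., 210.]), 0.55, array([0.445, 0.281]))]
{'time_s': 1.1, 'joint_positions': array([ 63.227,  30.223,  82.087,   0.   ,  67.687, -10.226]), 'qvel': array([ 0.018, -0.074, -0.07 ,  0.083, -0.126,  0.003]), 'tau': array([ -0.   , -44.002, -17.698,   0.063,   0.05 ,  -0.   ]), 'position': array([0.178, 0.599, 0.234]), 'tcp_rot': array([[-0.959,  0.285,  0.   ],
       [ 0.285,  0.959,  0.   ],
       [-0.   ,  0.   , -1.   ]]), 'force': array([-0.029,  0.115,  0.091]), 'moment': array([-0.019, -0.033,  0.001]), 'grasp_force': 0.0, 'opening': 0.995846486414804}
```

View images.

View pics/top0.png

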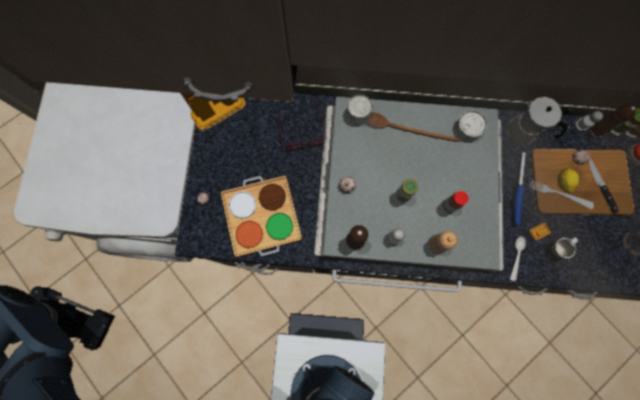

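View pics/scene0.png

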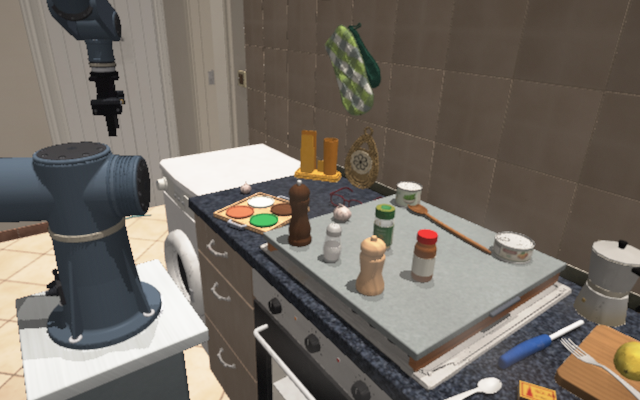

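```bash
cat >> h.py <<'E'
from scipy.spatial.transform import Rotation as Ro
def go(p,yaw=None):
    "increments to reach TCP p pointing down with closing axis at yaw deg (half turn free)"
    s=bot.read_state();R=np.array(s['tcp_rot'])
    t=R.T@(np.array(p)-s['position'])/.3
    w=np.zeros(3)
    if yaw is not None:
        c=[]
        for a in (yaw,yaw+180):
            a=np.radians(a);y=np.array([np.cos(a),np.sin(a),0]);z=np.array([0,0,-1.])
            c.append(Ro.from_matrix(R.T@np.c_[np.cross(y,z),y,z]).as_rotvec()/np.pi)
        w=min(c,key=np.linalg.norm)
    print('go',np.round(t,3),np.round(w,3),'rows',round(max(np.linalg.norm(t)*.3/.0417,np.linalg.norm(w)*180/7.16),1))
E
python3 - <<'E'
from h import *
d=cap('top');im=np.asarray(d['image']);hsv=cv2.cvtColor(im,cv2.COLOR_BGR2HSV).astype(int)
seeds=dict(white=(242,205),brown=(271,198),green=(281,226),terra=(248,234))
P={}
for n,(u,v) in seeds.items():
    c=im[v-3:v+4,u-3:u+4].reshape(-1,3).mean(0)
    m=(np.abs(im.astype(float)-c).sum(2)<70).astype(np.uint8)
    k,l,st,ce=cv2.connectedComponentsWithStats(m); i=l[v,u]
    P[n]=px2w(d,ce[i],.014)[:2]; print(n,ce[i],st[i],P[n])
C=sum(P.values())/4
S=dict(white=(1,1),brown=(1,-1),green=(-1,-1),terra=(-1,1))
z=sum((complex(*(P[n]-C)))/complex(*S[n]) for n in P)/4
print('C',C,'yaw',np.degrees(np.angle(z)),'half',abs(z)); z=z/abs(z)*.048
for n in P: q=z*complex(*S[n]); print(n,C+[q.real,q.imag])
go((.40,.35,.28),0)
E
```

```text
white [242.07221007 204.43544858] [230 193  25  24 457] [0.52502444 0.30892065]
brown [271.81957774 196.66410749] [259 184  26  26 521] [0.55755023 0.21928514]
green [279.2152381  225.99047619] [267 214  26  25 525] [0.46717152 0.18639805]
terra [248.65168539 233.82343499] [235 220  28  29 623] [0.43517811 0.27723495]
C [0.49623108 0.2479597 ] yaw 19.692060022087617 half 0.04788778942747238
white [0.52524959 0.30932683]
brown [0.55759821 0.21894118]
green [0.46721256 0.18659256]
terra [0.43486394 0.27697821]
go [-0.946 -0.585 -0.155] [-0.     0.     0.408] rows 10.3
```

>>> move_arm:
  increments:
    - [-0.946,-0.585,-0.153,0,0,0.408,1]
    - [-0.946,-0.585,-0.153,0,0,0.408,1]
    - [-0.946,-0.585,-0.153,0,0,0.408,1]
    - [-0.946,-0.585,-0.153,0,0,0.408,1]
    - [-0.946,-0.585,-0.153,0,0,0.408,1]
    - [-0.946,-0.585,-0.153,0,0,0.408,1]
    - [-0.946,-0.585,-0.153,0,0,0.408,1]
    - [-0.946,-0.585,-0.153,0,0,0.408,1]
    - [-0.946,-0.585,-0.153,0,0,0.408,1]
    - [-0.946,-0.585,-0.153,0,0,0.408,1]

```text
time_s: 1.98
position: [0.4027, 0.348, 0.2802]
tcp_rot: [[-0.021, 1.0, 0.002], [1.0, 0.021, 0.001], [0.001, 0.002, -1.0]]
force: [-1.1, -0.1, -0.1]
opening: 1.002
grasp_force: 0.0
```

>>> move_arm:
  increments:
    - [-0.8,0.1,0,0,0,0,1]
    - [-0.8,0.1,0,0,0,0,1]
    - [-0.8,0.1,0,0,0,0,1]
    - [-0.8,0.1,0,0,0,0,1]
    - [-0.8,0.1,0,0,0,0,1]
    - [-0.8,0.1,0,0,0,0,1]

```text
time_s: 2.48
position: [0.4378, 0.1087, 0.2798]
tcp_rot: [[-0.031, 1.0, 0.001], [1.0, 0.031, -0.001], [-0.001, 0.001, -1.0]]
force: [-0.4, -0.2, 0.4]
opening: 0.998
grasp_force: 0.0
```

>>> move_arm:
  increments:
    - [-0.85,0,0.05,0,0,0,1]
    - [-0.85,0,0.05,0,0,0,1]
    - [-0.85,0,0.05,0,0,0,1]
    - [-0.85,0,0.05,0,0,0,1]
    - [-0.85,0,0.05,0,0,0,1]
    - [-0.85,0,0.05,0,0,0,1]
    - [-0.85,0,0.05,0,0,0,1]
    - [-0.85,0,0.05,0,0,0,1]

```text
time_s: 3.15
position: [0.4462, -0.1465, 0.2644]
tcp_rot: [[-0.027, 1.0, 0.001], [1.0, 0.027, -0.001], [-0.001, 0.001, -1.0]]
force: [1.3, 1.0, -0.9]
opening: 1.001
grasp_force: 0.0
```

```bash
python3 - <<'E'
from h import *
np.set_printoptions(precision=4,suppress=True)
d=cap('wrist','w1'); print(d['eye'],d['orientation'],bot.read_state()['position'])
for t,z in dict(salt_shaker_centre=.1,pepper_mill_centre=.135,herb_jar_centre=.108).items():
    print(t,[(np.round(o['location']),round(o['conf'],2),px2w(d,o['location'],z)[:2]) for o in nets.find_in('wrist',t)[:4]])
E
```

```text
[ 0.4453 -0.0708  0.4163] [[ 0.9996 -0.0253 -0.0079]
 [ 0.0265  0.9623  0.2708]
 [ 0.0007 -0.2709  0.9626]] [ 0.4456 -0.1444  0.2643]
salt_shaker_centre [(array([331., 198.]), 0.66, array([ 0.4541, -0.1585])), (array([402., 298.]), 0.45, array([ 0.5523, -0.2938]))]
pepper_mill_centre [(array([319.,  86.]), 0.62, array([ 0.4381, -0.0384]))]
herb_jar_centre [(array([444., 221.]), 0.58, array([ 0.5881, -0.1807]))]
```

View pics/w1.png

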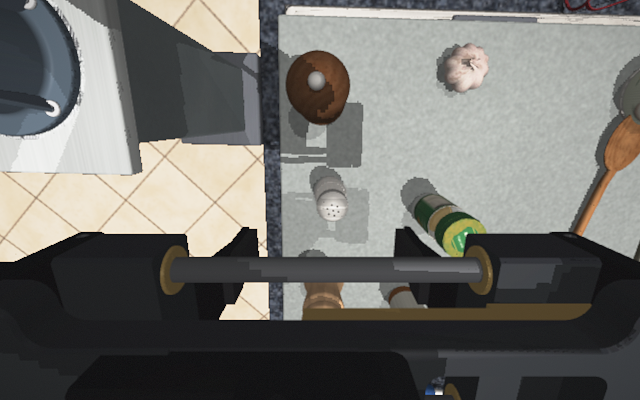

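```bash
python3 - <<'E'
from h import *
d=cap('wrist')
for n,p,z in [('salt',(332.5,208),.142),('mill',(317,79.5),.21),('herb',(463.5,236),.161),('garl',(465,68),.078)]:
    print(n,px2w(d,p,z).round(4))
s=px2w(d,(332.5,208),.142)
go((s[0],s[1],.10),0)
E
```

```text
salt [ 0.4539 -0.1527  0.142 ]
mill [ 0.4371 -0.0385  0.21  ]
herb [ 0.5851 -0.1717  0.161 ]
garl [ 0.5984 -0.0031  0.078 ]
go [-0.037  0.027  0.548] [-0.    -0.     0.011] rows 4.0
```

>>> move_arm:
  increments:
    - [-0.04,0.027,0.1,0,0,0.011,1]
    - [-0.04,0.027,0.2,0,0,0.011,1]
    - [-0.04,0.027,0.3,0,0,0.011,1]
    - [-0.04,0.027,0.4,0,0,0.011,1]
    - [-0.04,0.027,0.5,0,0,0.011,1]
    - [-0.04,0.027,0.555,0,0,0.011,1]
    - [-0.04,0.027,0.555,0,0,0.011,1]

```text
time_s: 3.98
position: [0.4524, -0.1528, 0.0951]
tcp_rot: [[0.0, 1.0, -0.006], [1.0, -0.0, 0.004], [0.004, -0.006, -1.0]]
force: [-0.2, 0.5, 0.2]
opening: 0.998
grasp_force: 0.0
```

>>> move_arm:
  increments:
    - [0,0,0,0,0,0,0.2]
    - [0,0,0,0,0,0,0.2]
    - [0,0,0,0,0,0,0.2]
    - [0,0,0,0,0,0,0.2]
    - [0,0,0,0,0,0,0.2]
    - [0,0,0,0,0,0,0.2]
    - [0,0,0,0,0,0,0.2]
    - [0,0,0,0,0,0,0.2]

```text
time_s: 4.65
position: [0.454, -0.1554, 0.0982]
tcp_rot: [[0.003, 1.0, -0.001], [1.0, -0.003, 0.0], [0.0, -0.001, -1.0]]
force: [-1.1, 0.3, 1.7]
opening: 0.48
grasp_force: 5.6
```

>>> move_arm:
  increments:
    - [0,0,0,0,0,0,0.2]
    - [0,0,-0.02,0,0,0,0.2]
    - [0,0,-0.1,0,0,0,0.2]
    - [0,0,-0.2,0,0,0,0.2]
    - [0,0,-0.32,0,0,0,0.2]
    - [0,0,-0.44,0,0,0,0.2]
    - [0,0,-0.55,0,0,0,0.2]
    - [0,0,-0.64,0,0,0,0.2]
    - [0,0,-0.64,0,0,0,0.2]

```text
time_s: 5.4
position: [0.4573, -0.1571, 0.2959]
tcp_rot: [[0.002, 1.0, 0.011], [1.0, -0.002, -0.007], [-0.007, 0.011, -1.0]]
force: [1.0, -0.8, -1.5]
opening: 0.458
grasp_force: 29.6
```

>>> move_arm:
  increments:
    - [0.1,0.02,0,0,0,0,0.2]
    - [0.22,0.05,0,0,0,0,0.2]
    - [0.34,0.08,0,0,0,0,0.2]
    - [0.46,0.12,0,0,0,0,0.2]
    - [0.58,0.16,0,0,0,0,0.2]
    - [0.7,0.2,0,0,0,0,0.2]
    - [0.82,0.237,0,0,0,0,0.2]
    - [0.94,0.237,0,0,0,0,0.2]

```text
time_s: 6.07
position: [0.5277, 0.1282, 0.2891]
tcp_rot: [[0.003, 1.0, 0.001], [1.0, -0.003, 0.0], [0.0, 0.001, -1.0]]
force: [0.7, -0.4, -0.1]
opening: 0.465
grasp_force: 29.6
```

>>> move_arm:
  increments:
    - [0.12,0,0,0,0,0,0.2]
    - [0.24,0,0.04,0,0,0,0.2]
    - [0.36,0,0.1,0,0,0,0.2]
    - [0.48,0,0.2,0,0,0,0.2]
    - [0.56,0,0.3,0,0,0,0.2]
    - [0.6,0,0.4,0,0,0,0.2]
    - [0.6,0,0.45,0,0,0,0.2]
    - [0.6,0,0.45,0,0,0,0.2]

```text
time_s: 6.73
position: [0.5225, 0.3061, 0.1494]
tcp_rot: [[0.0, 1.0, -0.011], [1.0, -0.001, -0.004], [-0.004, -0.011, -1.0]]
force: [-1.3, -0.1, -1.6]
opening: 0.456
grasp_force: 29.6
```

```bash
python3 - <<'E'
from h import *
d=cap('wrist','w2')
s=bot.read_state(); print(s['position'].round(4),s['opening'],s['grasp_force'])
go((.525,.309,.068),0)
E
```

```text
[0.5242 0.306  0.1519] 0.4641684489675502 29.614894267288037
go [0.011 0.004 0.28 ] [-0.002  0.001 -0.   ] rows 2.0
```

View pics/w2.png

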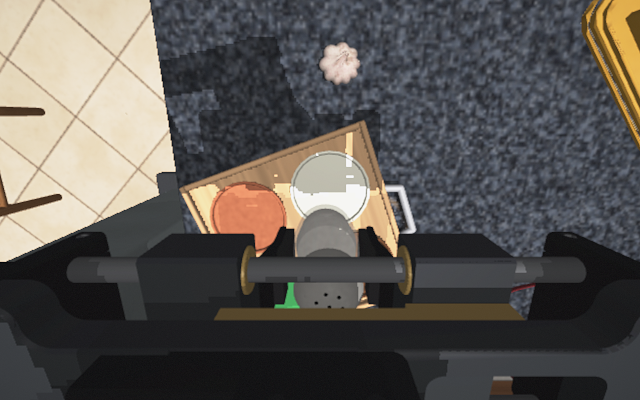

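```bash
python3 - <<'E'
from h import *
d=cap('wrist')
print(w2px(d,(.525,.309,.014)),w2px(d,(.435,.277,.014)),px2w(d,(330,190),.014),px2w(d,(250,216),.014))
print(w2px(d,(.5242,.306,.055)), w2px(d,(.5242,.306,.110)))
E
```

```text
[326.32862425 191.069572  ] [245.7262031 218.9157071] [0.52897002 0.31019019 0.014     ] [0.44004418 0.28044299 0.014     ]
[325.26487245 204.80690303] [324.62298001 226.25027396]
```

>>> move_arm:
  increments:
    - [0.013,0.01,0.1,0,0,0,0.2]
    - [0.013,0.01,0.2,0,0,0,0.2]
    - [0.013,0.01,0.28,0,0,0,0.2]
    - [0.013,0.01,0.3,0,0,0,0.2]
    - [0.013,0.01,0.3,0,0,0,0.2]
    - [0.013,0.01,0.3,0,0,0,0.2]
    - [0.013,0.01,0.3,0,0,0,0.2]

```text
time_s: 7.42
position: [0.5315, 0.3106, 0.0673]
tcp_rot: [[0.003, 1.0, 0.004], [1.0, -0.003, 0.002], [0.002, 0.004, -1.0]]
force: [-0.3, -0.5, -0.5]
opening: 0.459
grasp_force: 29.6
```

>>> move_arm:
  increments:
    - [0,0,0.005,0,0,0,0.2]
    - [0,0,0.01,0,0,0,0.2]
    - [0,0,0.015,0,0,0,0.2]
    - [0,0,0.02,0,0,0,0.2]
    - [0,0,0.02,0,0,0,0.2]
    - [0,0,0.02,0,0,0,0.2]

```text
time_s: 7.92
position: [0.5295, 0.3102, 0.0588]
tcp_rot: [[0.003, 1.0, -0.0], [1.0, -0.003, -0.0], [-0.0, -0.0, -1.0]]
force: [-0.2, -0.1, -1.0]
opening: 0.46
grasp_force: 29.6
```

>>> move_arm:
  increments:
    - [0,0,0.005,0,0,0,0.2]
    - [0,0,0.01,0,0,0,0.2]
    - [0,0,0.01,0,0,0,0.2]
    - [0,0,0.01,0,0,0,0.2]

```text
time_s: 8.25
position: [0.5295, 0.3102, 0.0557]
tcp_rot: [[0.003, 1.0, -0.0], [1.0, -0.003, -0.0], [-0.0, -0.0, -1.0]]
force: [-0.1, -0.3, -1.4]
opening: 0.46
grasp_force: 29.6
```

>>> move_arm:
  increments:
    - [0,0,0.005,0,0,0,0.2]
    - [0,0,0.005,0,0,0,0.2]
    - [0,0,0.005,0,0,0,0.2]
    - [0,0,0.005,0,0,0,0.2]

```text
time_s: 8.58
position: [0.5296, 0.3102, 0.0544]
tcp_rot: [[0.003, 1.0, -0.0], [1.0, -0.003, -0.0], [-0.0, -0.0, -1.0]]
force: [-0.9, -0.7, -1.2]
opening: 0.461
grasp_force: 29.6
```

>>> move_arm:
  increments:
    - [0,0,0.005,0,0,0,0.2]
    - [0,0,0.007,0,0,0,0.2]
    - [0,0,0.007,0,0,0,0.2]

```text
time_s: 8.83
position: [0.5299, 0.3105, 0.0533]
tcp_rot: [[0.003, 1.0, 0.001], [1.0, -0.003, 0.0], [0.0, 0.001, -1.0]]
force: [-0.3, -0.7, 4.1]
opening: 0.466
grasp_force: 30.0
```

>>> move_arm:
  increments:
    - [0,0,0.005,0,0,0,0.2]
    - [0,0,0.007,0,0,0,0.2]
    - [0,0,0.007,0,0,0,0.2]

```text
time_s: 9.08
position: [0.53, 0.3105, 0.0531]
tcp_rot: [[0.002, 1.0, 0.001], [1.0, -0.002, 0.001], [0.001, 0.001, -1.0]]
force: [-3.9, -1.1, 15.6]
opening: 0.463
grasp_force: 30.8
```

>>> move_arm:
  increments:
    - [0,0,-0.007,0,0,0,0.2]
    - [0,0,-0.007,0,0,0,0.6]
    - [0,0,-0.007,0,0,0,0.7]
    - [0,0,-0.007,0,0,0,0.8]
    - [0,0,-0.007,0,0,0,0.8]
    - [0,0,-0.007,0,0,0,0.8]
    - [0,0,-0.007,0,0,0,0.8]

```text
time_s: 9.67
position: [0.5294, 0.3102, 0.052]
tcp_rot: [[0.003, 1.0, -0.001], [1.0, -0.003, -0.0], [-0.0, -0.001, -1.0]]
force: [0.0, 0.6, -1.1]
opening: 0.776
grasp_force: 0.0
```

>>> move_arm:
  increments:
    - [0,0,-0.06,0,0,0,0.9]
    - [0,0,-0.14,0,0,0,1]
    - [0,0,-0.25,0,0,0,1]
    - [0,0,-0.37,0,0,0,1]
    - [0,0,-0.49,0,0,0,1]
    - [0,0,-0.6,0,0,0,1]
    - [0,0,-0.7,0,0,0,1]
    - [0,0,-0.77,0,0,0,1]
    - [0,0,-0.77,0,0,0,1]

```text
time_s: 10.42
position: [0.5323, 0.3114, 0.2891]
tcp_rot: [[0.002, 1.0, 0.011], [1.0, -0.002, 0.004], [0.004, 0.011, -1.0]]
force: [-0.2, -0.3, 0.8]
opening: 1.002
grasp_force: 0.0
```

```bash
python3 - <<'E'
from h import *
d=cap('wrist','w3')
s=bot.read_state(); print(s['position'].round(4),s['opening'],s['grasp_force'])
for n,p in dict(w=(.527,.310),b=(.56,.220),g=(.469,.188),t=(.437,.278)).items(): print(n,w2px(d,(*p,.014)))
go((.437,.1,.285),0)
E
```

```text
[0.531  0.3108 0.2862] 0.9989953183695854 0.0
w [319.86389903 173.45240073]
b [340.2936363  227.14769857]
g [286.00841416 245.32873312]
t [263.56324884 193.57069812]
go [-0.703 -0.312  0.   ] [ 0.002 -0.001 -0.001] rows 5.5
```

View pics/w3.png

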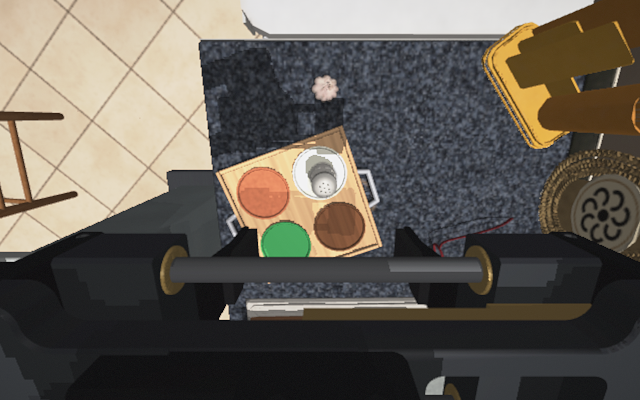

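>>> move_arm:
  increments:
    - [-0.13,-0.06,0,0,0,0,1]
    - [-0.26,-0.12,0,0,0,0,1]
    - [-0.38,-0.18,0,0,0,0,1]
    - [-0.5,-0.24,0,0,0,0,1]
    - [-0.62,-0.28,0,0,0,0,1]
    - [-0.75,-0.312,0,0,0,0,1]
    - [-0.88,-0.312,0,0,0,0,1]
    - [-1,-0.312,0,0,0,0,1]
    - [-1,-0.312,0,0,0,0,1]

```text
time_s: 11.22
position: [0.4347, 0.0052, 0.2819]
tcp_rot: [[0.009, 1.0, -0.002], [1.0, -0.009, -0.002], [-0.002, -0.002, -1.0]]
force: [0.1, 0.1, 0.4]
opening: 0.998
grasp_force: 0.0
```

```bash
python3 - <<'E'
from h import *
d=cap('wrist','w4')
s=bot.read_state(); print(s['position'].round(4))
print(nets.find_in('wrist','pepper_mill_centre')[:2], w2px(d,(.437,-.0385,.21)),w2px(d,(.437,-.0385,.187)))
go((.437,-.0385,.179),0)
E
```

```text
[0.4345 0.0078 0.2819]
[{'location': [331.0, 229.4], 'conf': 0.98}, {'location': [415.3, 303.5], 'conf': 0.17}] [327.72783141 259.41803123] [327.62910762 248.06616927]
go [-0.161  0.011  0.343] [-0.001 -0.    -0.002] rows 2.7
```

View pics/w4.png

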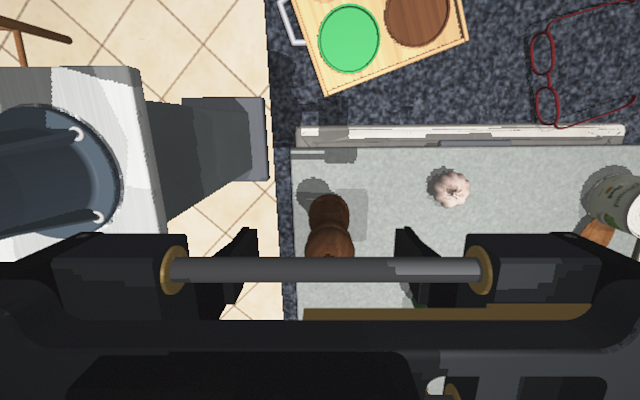

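```bash
python3 - <<'E'
from h import *
d=cap('wrist'); im=np.asarray(d['image'])
print(px2w(d,(329,195),.065),px2w(d,(330,248),.187))
go((.439,-.0395,.179),0)
E
```

```text
[ 0.43892266 -0.0122008   0.065     ] [ 0.4388852  -0.03364253  0.187     ]
go [-0.168  0.017  0.343] [-0.001 -0.    -0.001] rows 2.8
```

>>> move_arm:
  increments:
    - [-0.1,0.015,0,0,0,0,1]
    - [-0.167,0.015,0,0,0,0,1]
    - [-0.167,0.015,0.08,0,0,0,1]
    - [-0.167,0.015,0.17,0,0,0,1]
    - [-0.167,0.015,0.26,0,0,0,1]
    - [-0.167,0.015,0.343,0,0,0,1]
    - [-0.167,0.015,0.343,0,0,0,1]

```text
time_s: 11.95
position: [0.4361, -0.0367, 0.1763]
tcp_rot: [[-0.0, 1.0, -0.011], [1.0, 0.0, 0.004], [0.004, -0.011, -1.0]]
force: [-1.4, -0.3, -0.5]
opening: 0.998
grasp_force: 0.0
```

>>> move_arm:
  increments:
    - [0,0,0,0,0,0,0.3]
    - [0,0,0,0,0,0,0.3]
    - [0,0,0,0,0,0,0.3]
    - [0,0,0,0,0,0,0.3]
    - [0,0,0,0,0,0,0.3]
    - [0,0,0,0,0,0,0.3]
    - [0,0,0,0,0,0,0.3]
    - [0,0,0,0,0,0,0.3]
    - [0,0,0,0,0,0,0.3]

```text
time_s: 12.7
position: [0.4398, -0.0398, 0.181]
tcp_rot: [[0.003, 1.0, 0.001], [1.0, -0.003, -0.0], [-0.0, 0.001, -1.0]]
force: [-1.4, 0.3, 5.5]
opening: 0.542
grasp_force: 29.7
```

>>> move_arm:
  increments:
    - [0,0,-0.02,0,0,0,0.3]
    - [0,0,-0.06,0,0,0,0.3]
    - [0,0,-0.12,0,0,0,0.3]
    - [0,0,-0.18,0,0,0,0.3]
    - [0,0,-0.2,0,0,0,0.3]
    - [0,0,-0.2,0,0,0,0.3]

```text
time_s: 13.2
position: [0.4405, -0.0399, 0.2417]
tcp_rot: [[0.003, 1.0, 0.003], [1.0, -0.003, -0.001], [-0.001, 0.003, -1.0]]
force: [0.0, -0.4, -2.6]
opening: 0.541
grasp_force: 29.7
```

```bash
python3 - <<'E'
from h import *
s=bot.read_state(); print(s['position'].round(4),s['grasp_force'])
d=cap('scene'); cv2.imwrite('pics/s1.png',cv2.resize(np.asarray(d['image'])[100:320,180:480],None,fx=2,fy=2))
go((.56,.22,.239),0)
E
```

```text
[ 0.4405 -0.0399  0.2417] 29.657831586194376
go [0.867 0.399 0.006] [ 0.     0.    -0.001] rows 6.9
```

View pics/s1.png

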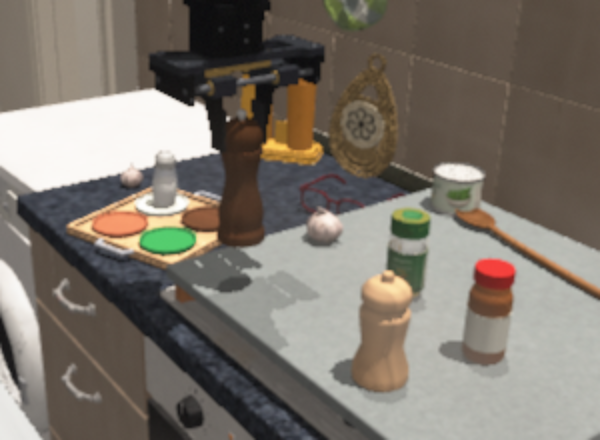

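>>> move_arm:
  increments:
    - [0.1,0.04,0,0,0,0,0.3]
    - [0.22,0.1,0,0,0,0,0.3]
    - [0.34,0.155,0,0,0,0,0.3]
    - [0.46,0.21,0,0,0,0,0.3]
    - [0.58,0.265,0,0,0,0,0.3]
    - [0.7,0.32,0,0,0,0,0.3]
    - [0.8,0.37,0,0,0,0,0.3]
    - [0.867,0.399,0,0,0,0,0.3]
    - [0.867,0.399,0,0,0,0,0.3]
    - [0.867,0.399,0,0,0,0,0.3]

```text
time_s: 14.08
position: [0.559, 0.2209, 0.2382]
tcp_rot: [[0.0, 1.0, -0.004], [1.0, -0.0, -0.001], [-0.001, -0.004, -1.0]]
force: [0.2, -0.7, -1.6]
opening: 0.54
grasp_force: 29.7
```

>>> move_arm:
  increments:
    - [0,0,0.06,0,0,0,0.3]
    - [0,0,0.14,0,0,0,0.3]
    - [0,0,0.22,0,0,0,0.3]
    - [0,0,0.28,0,0,0,0.3]
    - [0,0,0.3,0,0,0,0.3]
    - [0,0,0.31,0,0,0,0.3]
    - [0,0,0.31,0,0,0,0.3]
    - [0,0,0.31,0,0,0,0.3]

```text
time_s: 14.75
position: [0.5606, 0.2198, 0.1483]
tcp_rot: [[0.003, 1.0, 0.001], [1.0, -0.003, 0.0], [0.0, 0.001, -1.0]]
force: [0.7, 0.2, -1.1]
opening: 0.542
grasp_force: 29.7
```

```bash
python3 - <<'E'
from h import *
d=cap('wrist','w5')
s=bot.read_state(); print(s['position'].round(4),s['grasp_force'],s['force'])
print(w2px(d,(.56,.22,.014)),w2px(d,(*s['position'][:2],.014)))
go((.56,.22,.1365),0)
E
```

```text
[0.5609 0.22   0.1487] 29.666944342316135 [-0.06562625 -0.41205915 -1.72234245]
[324.02999385 194.7222785 ] [324.86352651 194.74329633]
go [ 0.    -0.003  0.041] [ 0.001 -0.    -0.001] rows 0.3
```

View pics/w5.png

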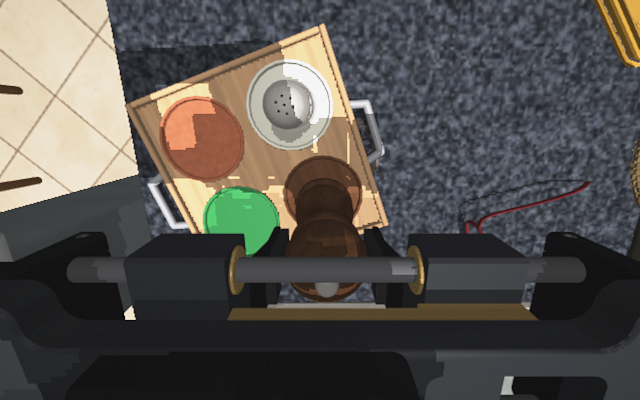

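>>> move_arm:
  increments:
    - [0,-0.005,0.01,0,0,0,0.3]
    - [0,-0.005,0.02,0,0,0,0.3]
    - [0,-0.005,0.03,0,0,0,0.3]
    - [0,-0.005,0.033,0,0,0,0.3]
    - [0,-0.005,0.033,0,0,0,0.3]

```text
time_s: 15.22
position: [0.5582, 0.2202, 0.1372]
tcp_rot: [[0.002, 1.0, -0.001], [1.0, -0.002, -0.0], [-0.0, -0.001, -1.0]]
force: [0.5, 0.0, -2.4]
opening: 0.543
grasp_force: 29.7
```

>>> move_arm:
  increments:
    - [0,0,0.005,0,0,0,0.3]
    - [0,0,0.007,0,0,0,0.3]
    - [0,0,0.007,0,0,0,0.3]

```text
time_s: 15.47
position: [0.5588, 0.2202, 0.1361]
tcp_rot: [[0.002, 1.0, 0.001], [1.0, -0.002, -0.0], [-0.0, 0.001, -1.0]]
force: [-0.6, 0.1, 3.1]
opening: 0.536
grasp_force: 29.6
```

>>> move_arm:
  increments:
    - [0,0,0.004,0,0,0,0.3]
    - [0,0,0.004,0,0,0,0.3]
    - [0,0,0.004,0,0,0,0.3]

```text
time_s: 15.72
position: [0.5589, 0.2201, 0.136]
tcp_rot: [[0.002, 1.0, 0.001], [1.0, -0.002, -0.0], [-0.0, 0.001, -1.0]]
force: [-2.5, -0.9, 9.9]
opening: 0.54
grasp_force: 29.6
```

>>> move_arm:
  increments:
    - [0,0,-0.003,0,0,0,0.3]
    - [0,0,-0.003,0,0,0,0.6]
    - [0,0,-0.003,0,0,0,0.7]
    - [0,0,-0.003,0,0,0,0.8]
    - [0,0,-0.003,0,0,0,0.9]
    - [0,0,-0.003,0,0,0,1]
    - [0,0,-0.003,0,0,0,1]
    - [0,0,-0.003,0,0,0,1]

```text
time_s: 16.38
position: [0.5585, 0.2202, 0.1349]
tcp_rot: [[0.003, 1.0, -0.0], [1.0, -0.003, -0.0], [-0.0, -0.0, -1.0]]
force: [-0.1, -0.3, -0.3]
opening: 0.953
grasp_force: 0.0
```

>>> move_arm:
  increments:
    - [0,0,-0.05,0,0,0,1]
    - [0,0,-0.12,0,0,0,1]
    - [0,0,-0.22,0,0,0,1]
    - [0,0,-0.33,0,0,0,1]
    - [0,0,-0.42,0,0,0,1]
    - [0,0,-0.47,0,0,0,1]
    - [0,0,-0.47,0,0,0,1]

```text
time_s: 16.97
position: [0.5609, 0.2208, 0.2806]
tcp_rot: [[0.002, 1.0, 0.009], [1.0, -0.002, 0.002], [0.002, 0.009, -1.0]]
force: [0.4, 0.8, 0.2]
opening: 0.998
grasp_force: 0.0
```

```bash
python3 - <<'E'
from h import *
s=bot.read_state(); print(s['position'].round(4),s['joint_positions'])
cap('wrist','w6')
go((.585,-.0,.275),0)
E
```

```text
[0.5609 0.2208 0.2806] [1.08699857e+01 2.54631476e+01 8.26229342e+01 5.04656941e-03
 7.13835053e+01 1.10087015e+01]
go [-0.734  0.087  0.01 ] [ 0.001 -0.    -0.001] rows 5.3
```

View pics/w6.png

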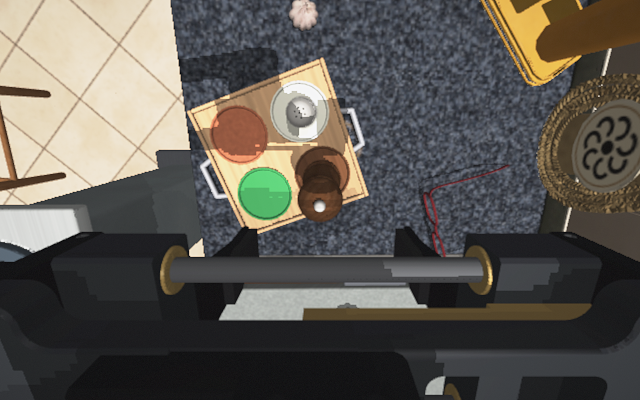

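>>> move_arm:
  increments:
    - [-0.12,0.01,0,0,0,0,1]
    - [-0.25,0.03,0,0,0,0,1]
    - [-0.38,0.05,0,0,0,0,1]
    - [-0.51,0.07,0,0,0,0,1]
    - [-0.64,0.08,0,0,0,0,1]
    - [-0.76,0.08,0,0,0,0,1]
    - [-0.88,0.08,0,0,0,0,1]
    - [-1,0.08,0,0,0,0,1]

```text
time_s: 17.68
position: [0.5803, -0.0814, 0.2737]
tcp_rot: [[0.003, 1.0, -0.004], [1.0, -0.003, 0.001], [0.001, -0.004, -1.0]]
force: [-0.2, -0.0, 0.1]
opening: 1.0
grasp_force: 0.0
```

>>> move_arm:
  increments:
    - [-0.1,0,0.03,0,0,0,1]
    - [-0.17,0,0.03,0,0,0,1]
    - [-0.17,0,0.03,0,0,0,1]
    - [-0.17,0,0.03,0,0,0,1]

```text
time_s: 18.02
position: [0.5804, -0.1316, 0.2648]
tcp_rot: [[0.005, 1.0, -0.004], [1.0, -0.005, 0.002], [0.002, -0.004, -1.0]]
force: [-0.6, 0.4, 0.7]
opening: 0.999
grasp_force: 0.0
```

```bash
python3 - <<'E'
from h import *
s=bot.read_state(); print(s['position'].round(4),s['joint_positions'])
d=cap('wrist','w7')
im=np.asarray(d['image']);h=cv2.cvtColor(im,cv2.COLOR_BGR2HSV)
print(w2px(d,(.584,-.172,.161)),nets.find_in('wrist','herb_jar_centre')[:2],nets.find_in('wrist','garlic_centre')[:2])
go((.584,-.173,.143),0)
E
```

```text
[ 0.5804 -0.1316  0.2648] [-2.35392234e+01  2.60637063e+01  8.42713316e+01  2.81285838e-02
  6.99163738e+01 -2.32433966e+01]
[328.87833747 241.69409965] [{'location': [330.7, 232.2], 'conf': 0.56}] [{'location': [342.0, 79.2], 'conf': 0.57}]
go [-0.145  0.011  0.411] [-0.001 -0.    -0.   ] rows 3.1
```

View pics/w7.png

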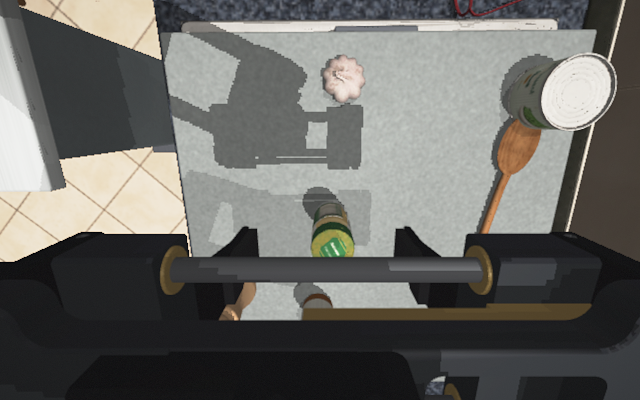

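```bash
python3 - <<'E'
from h import *
d=cap('wrist')
p=px2w(d,(333.5,241),.161);print(p,px2w(d,(343,79),.078))
go((p[0],-.172,.143),0)
E
```

```text
[ 0.58968096 -0.16987705  0.161     ] [ 0.6016831  -0.00678423  0.078     ]
go [-0.142  0.029  0.412] [-0. -0. -0.] rows 3.1
```

>>> move_arm:
  increments:
    - [-0.08,0.025,0.03,0,0,0,1]
    - [-0.138,0.025,0.12,0,0,0,1]
    - [-0.138,0.025,0.22,0,0,0,1]
    - [-0.138,0.025,0.32,0,0,0,1]
    - [-0.138,0.025,0.4,0,0,0,1]
    - [-0.138,0.025,0.4,0,0,0,1]
    - [-0.138,0.025,0.4,0,0,0,1]

```text
time_s: 18.8
position: [0.5884, -0.1708, 0.1462]
tcp_rot: [[0.001, 1.0, -0.003], [1.0, -0.001, 0.002], [0.002, -0.003, -1.0]]
force: [0.9, -0.4, -0.4]
opening: 1.002
grasp_force: 0.0
```

>>> move_arm:
  increments:
    - [0,0,0,0,0,0,0.3]
    - [0,0,0,0,0,0,0.3]
    - [0,0,0,0,0,0,0.3]
    - [0,0,0,0,0,0,0.3]
    - [0,0,0,0,0,0,0.3]
    - [0,0,0,0,0,0,0.3]
    - [0,0,0,0,0,0,0.3]
    - [0,0,0,0,0,0,0.3]
    - [0,0,0,0,0,0,0.3]

```text
time_s: 19.55
position: [0.5888, -0.1724, 0.1473]
tcp_rot: [[0.003, 1.0, -0.0], [1.0, -0.003, -0.0], [-0.0, -0.0, -1.0]]
force: [-0.6, 0.9, 1.5]
opening: 0.505
grasp_force: 30.0
```

>>> move_arm:
  increments:
    - [0,0,-0.02,0,0,0,0.3]
    - [0,0,-0.06,0,0,0,0.3]
    - [0,0,-0.12,0,0,0,0.3]
    - [0,0,-0.2,0,0,0,0.3]
    - [0,0,-0.3,0,0,0,0.3]
    - [0,0,-0.4,0,0,0,0.3]
    - [0,0,-0.4,0,0,0,0.3]
    - [0,0,-0.4,0,0,0,0.3]

```text
time_s: 20.22
position: [0.5902, -0.1729, 0.2703]
tcp_rot: [[0.002, 1.0, 0.005], [1.0, -0.002, -0.003], [-0.003, 0.005, -1.0]]
force: [0.1, 0.1, -1.8]
opening: 0.506
grasp_force: 30.0
```

```bash
python3 - <<'E'
from h import *
s=bot.read_state(); print(s['position'].round(4),s['grasp_force'],s['joint_positions'].round(1))
d=cap('scene'); cv2.imwrite('pics/s2.png',cv2.resize(np.asarray(d['image'])[50:320,180:480],None,fx=2,fy=2))
go((.45,.05,.263),-70)
E
```

```text
[ 0.5902 -0.1729  0.2703] 29.97595717364085 [-26.7  27.1  81.4   0.   71.1 -26.6]
go [ 0.74  -0.465  0.016] [ 0.    -0.     0.388] rows 9.8
```

View pics/s2.png

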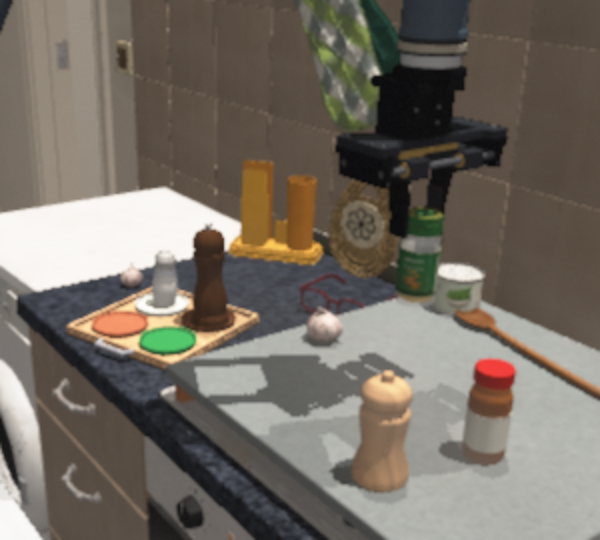

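>>> move_arm:
  increments:
    - [0.08,-0.05,0,0,0,0.039,0.3]
    - [0.16,-0.1,0,0,0,0.078,0.3]
    - [0.24,-0.15,0,0,0,0.117,0.3]
    - [0.32,-0.2,0,0,0,0.156,0.3]
    - [0.4,-0.25,0,0,0,0.195,0.3]
    - [0.48,-0.3,0,0,0,0.234,0.3]
    - [0.56,-0.35,0,0,0,0.272,0.3]
    - [0.64,-0.4,0,0,0,0.31,0.3]
    - [0.74,-0.465,0,0,0,0.35,0.3]
    - [0.74,-0.465,0,0,0,0.388,0.3]

```text
time_s: 21.1
position: [0.4433, 0.0546, 0.2651]
tcp_rot: [[0.94, 0.34, -0.011], [0.34, -0.94, 0.004], [-0.009, -0.007, -1.0]]
force: [-1.4, 0.4, -0.4]
opening: 0.507
grasp_force: 30.0
```

```bash
python3 - <<'E'
from h import *
s=bot.read_state(); print(s['position'].round(4),s['grasp_force'],s['joint_positions'].round(1))
go((.469,.188,.263),-70)
E
```

```text
[0.4433 0.0546 0.2651] 29.97101332278106 [ -7.5  14.1 103.9   0.2  62.6  62.6]
go [ 0.232 -0.389  0.008] [-0.002  0.003 -0.001] rows 3.3
```

>>> move_arm:
  increments:
    - [0.08,-0.13,0,0,0,0,0.3]
    - [0.16,-0.26,0,0,0,0,0.3]
    - [0.232,-0.389,0,0,0,0,0.3]
    - [0.232,-0.389,0,0,0,0,0.3]
    - [0.232,-0.389,0,0,0,0,0.3]
    - [0.232,-0.389,0,0,0,0,0.3]

```text
time_s: 21.6
position: [0.4742, 0.1835, 0.2658]
tcp_rot: [[0.939, 0.344, -0.004], [0.344, -0.939, -0.001], [-0.004, 0.0, -1.0]]
force: [0.3, -1.1, -1.5]
opening: 0.504
grasp_force: 30.0
```

>>> move_arm:
  increments:
    - [0,0,0.1,0,0,0,0.3]
    - [0,0,0.2,0,0,0,0.3]
    - [0,0,0.3,0,0,0,0.3]
    - [0,0,0.4,0,0,0,0.3]
    - [0,0,0.45,0,0,0,0.3]
    - [0,0,0.45,0,0,0,0.3]
    - [0,0,0.45,0,0,0,0.3]

```text
time_s: 22.18
position: [0.4747, 0.1819, 0.1314]
tcp_rot: [[0.94, 0.34, -0.003], [0.34, -0.94, -0.001], [-0.003, -0.0, -1.0]]
force: [-0.2, -0.7, -1.1]
opening: 0.505
grasp_force: 30.0
```

```bash
python3 - <<'E'
from h import *
s=bot.read_state(); print(s['position'].round(4),s['grasp_force'],s['joint_positions'].round(1))
d=cap('wrist','w8'); print(w2px(d,(.469,.188,.014)),w2px(d,(*s['position'][:2],.03)))
go((.469,.188,.108),-70)
E
```

```text
[0.4747 0.1819 0.1314] 29.974745991111433 [  8.4  30.4 104.1  -0.   45.8  78.5]
[319.61389871 201.91641222] [327.1736101  203.36837106]
go [-0.015 -0.025  0.081] [ 0.  0. -0.] rows 0.6
```

View pics/w8.png

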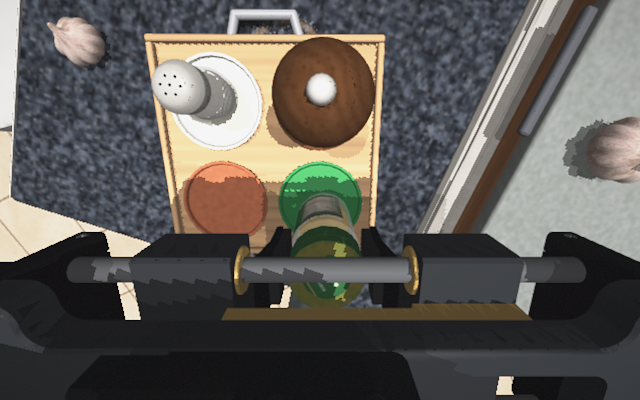

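>>> move_arm:
  increments:
    - [-0.013,-0.025,0.02,0,0,0,0.3]
    - [-0.013,-0.025,0.05,0,0,0,0.3]
    - [-0.013,-0.025,0.08,0,0,0,0.3]
    - [-0.013,-0.025,0.085,0,0,0,0.3]
    - [-0.013,-0.025,0.085,0,0,0,0.3]
    - [-0.013,-0.025,0.085,0,0,0,0.3]

```text
time_s: 22.73
position: [0.4693, 0.1893, 0.1065]
tcp_rot: [[0.94, 0.342, -0.0], [0.342, -0.94, -0.0], [-0.0, 0.0, -1.0]]
force: [0.7, -0.5, -1.2]
opening: 0.506
grasp_force: 30.0
```

>>> move_arm:
  increments:
    - [0,0,0.004,0,0,0,0.3]
    - [0,0,0.007,0,0,0,0.3]
    - [0,0,0.007,0,0,0,0.3]

```text
time_s: 22.98
position: [0.4694, 0.1892, 0.1046]
tcp_rot: [[0.94, 0.342, 0.0], [0.342, -0.94, 0.0], [0.0, 0.0, -1.0]]
force: [0.5, -0.3, -1.4]
opening: 0.51
grasp_force: 30.0
```

>>> move_arm:
  increments:
    - [0,0,0.003,0,0,0,0.3]
    - [0,0,0.005,0,0,0,0.3]
    - [0,0,0.005,0,0,0,0.3]

```text
time_s: 23.23
position: [0.4692, 0.1892, 0.103]
tcp_rot: [[0.94, 0.342, -0.0], [0.342, -0.94, -0.0], [-0.0, -0.0, -1.0]]
force: [1.0, -0.0, -1.8]
opening: 0.505
grasp_force: 30.0
```

>>> move_arm:
  increments:
    - [0,0,0.003,0,0,0,0.3]
    - [0,0,0.005,0,0,0,0.3]
    - [0,0,0.005,0,0,0,0.3]

```text
time_s: 23.48
position: [0.4699, 0.1895, 0.1022]
tcp_rot: [[0.94, 0.342, 0.002], [0.342, -0.94, 0.0], [0.002, 0.0, -1.0]]
force: [-0.8, 0.1, 3.3]
opening: 0.504
grasp_force: 29.9
```

>>> move_arm:
  increments:
    - [0,0,0.002,0,0,0,0.3]
    - [0,0,0.003,0,0,0,0.3]
    - [0,0,0.003,0,0,0,0.3]

```text
time_s: 23.73
position: [0.4703, 0.1896, 0.1021]
tcp_rot: [[0.94, 0.342, 0.003], [0.342, -0.94, 0.001], [0.003, 0.0, -1.0]]
force: [-1.2, 0.7, 10.4]
opening: 0.51
grasp_force: 29.9
```

>>> move_arm:
  increments:
    - [0,0,-0.004,0,0,0,0.3]
    - [0,0,-0.004,0,0,0,0.6]
    - [0,0,-0.004,0,0,0,0.7]
    - [0,0,-0.004,0,0,0,0.8]
    - [0,0,-0.004,0,0,0,0.9]
    - [0,0,-0.004,0,0,0,1]
    - [0,0,-0.004,0,0,0,1]

```text
time_s: 24.32
position: [0.4692, 0.1892, 0.1017]
tcp_rot: [[0.94, 0.342, -0.0], [0.342, -0.94, -0.0], [-0.0, -0.0, -1.0]]
force: [-1.0, -0.1, 0.4]
opening: 0.87
grasp_force: 0.0
```

>>> move_arm:
  increments:
    - [0,0,-0.05,0,0,0,1]
    - [0,0,-0.12,0,0,0,1]
    - [0,0,-0.23,0,0,0,1]
    - [0,0,-0.35,0,0,0,1]
    - [0,0,-0.47,0,0,0,1]
    - [0,0,-0.52,0,0,0,1]
    - [0,0,-0.52,0,0,0,1]

```text
time_s: 24.9
position: [0.4719, 0.1898, 0.2622]
tcp_rot: [[0.939, 0.342, 0.01], [0.342, -0.94, 0.002], [0.01, 0.002, -1.0]]
force: [-0.3, 0.4, 0.1]
opening: 0.999
grasp_force: 0.0
```

```bash
python3 - <<'E'
from h import *
s=bot.read_state(); print(s['position'].round(4),s['joint_positions'].round(1))
go((.595,.03,.2),-28);go((.595,.03,.2),62);go((.595,.03,.2),0)
E
```

```text
[0.4719 0.1898 0.2622] [ 9.3 18.9 96.9 -0.  63.5 79.3]
go [0.201 0.64  0.21 ] [ 0.002 -0.003 -0.233] rows 5.9
go [0.201 0.64  0.21 ] [-0.001 -0.003  0.267] rows 6.7
go [0.201 0.64  0.21 ] [ 0.002 -0.002 -0.389] rows 9.8
```

>>> move_arm:
  increments:
    - [0.02,0.1,0,0,0,-0.04,1]
    - [0.04,0.2,0,0,0,-0.08,1]
    - [0.06,0.3,0,0,0,-0.12,1]
    - [0.08,0.42,0,0,0,-0.16,1]
    - [0.1,0.54,0,0,0,-0.2,1]
    - [0.12,0.66,0,0,0,-0.24,1]
    - [0.139,0.78,0.05,0,0,-0.28,1]
    - [0.139,0.867,0.14,0,0,-0.32,1]
    - [0.139,0.867,0.14,0,0,-0.36,1]
    - [0.139,0.867,0.14,0,0,-0.389,1]

```text
time_s: 25.73
position: [0.5959, -0.0426, 0.2119]
tcp_rot: [[-0.003, 1.0, -0.007], [1.0, 0.003, 0.002], [0.002, -0.007, -1.0]]
force: [-0.5, -0.5, 0.4]
opening: 1.003
grasp_force: 0.0
```

>>> move_arm:
  increments:
    - [0,0,0,0,0,0,1]
    - [0,0,0,0,0,0,1]

```text
time_s: 25.9
position: [0.5968, -0.0409, 0.2145]
tcp_rot: [[0.002, 1.0, -0.002], [1.0, -0.002, 0.001], [0.001, -0.002, -1.0]]
force: [0.6, -0.8, 0.1]
opening: 1.002
grasp_force: 0.0
```

```bash
python3 - <<'E'
from h import *
s=bot.read_state(); print(s['position'].round(4),s['joint_positions'].round(1))
d=cap('wrist','w9')
for o in nets.find_in('wrist','garlic_centre')[:3]: print(o,px2w(d,o['location'],.078))
go((.60,-.005,.071),0)
E
```

```text
[ 0.5968 -0.0409  0.2145] [-14.6  29.5  87.1   0.   63.6 -14.5]
{'location': [328.9, 164.7], 'conf': 0.8} [ 0.60089792 -0.00862545  0.078     ]
go [0.118 0.01  0.482] [-0. -0. -0.] rows 3.6
```

View pics/w9.png

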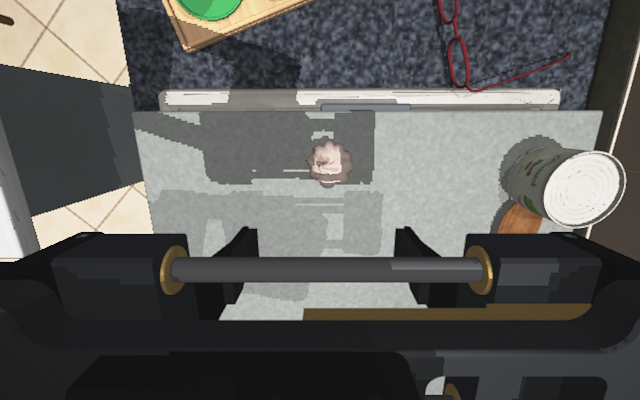

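>>> move_arm:
  increments:
    - [0.08,0.014,0.02,0,0,0,1]
    - [0.111,0.014,0.1,0,0,0,1]
    - [0.111,0.014,0.2,0,0,0,1]
    - [0.111,0.014,0.3,0,0,0,1]
    - [0.111,0.014,0.4,0,0,0,1]
    - [0.111,0.014,0.46,0,0,0,1]
    - [0.111,0.014,0.475,0,0,0,1]
    - [0.111,0.014,0.475,0,0,0,1]

```text
time_s: 26.67
position: [0.6007, -0.007, 0.0721]
tcp_rot: [[-0.0, 1.0, -0.003], [1.0, 0.0, 0.001], [0.001, -0.003, -1.0]]
force: [-0.1, 0.1, 0.5]
opening: 1.0
grasp_force: 0.0
```

>>> move_arm:
  increments:
    - [0,0,0,0,0,0,0.3]
    - [0,0,0,0,0,0,0.3]
    - [0,0,0,0,0,0,0.3]
    - [0,0,0,0,0,0,0.3]
    - [0,0,0,0,0,0,0.3]
    - [0,0,0,0,0,0,0.3]
    - [0,0,0,0,0,0,0.3]
    - [0,0,0,0,0,0,0.3]
    - [0,0,0,0,0,0,0.3]

```text
time_s: 27.42
position: [0.6017, -0.0076, 0.0737]
tcp_rot: [[-0.001, 1.0, 0.0], [1.0, 0.001, -0.0], [-0.0, 0.0, -1.0]]
force: [-0.6, -0.0, 2.8]
opening: 0.526
grasp_force: 30.0
```

>>> move_arm:
  increments:
    - [0,0,-0.02,0,0,0,0.3]
    - [0,0,-0.08,0,0,0,0.3]
    - [0,0,-0.18,0,0,0,0.3]
    - [0,0,-0.3,0,0,0,0.3]
    - [0,0,-0.42,0,0,0,0.3]
    - [0,0,-0.54,0,0,0,0.3]
    - [0,0,-0.65,0,0,0,0.3]
    - [0,0,-0.65,0,0,0,0.3]
    - [0,0,-0.65,0,0,0,0.3]

```text
time_s: 28.17
position: [0.6029, -0.0078, 0.2711]
tcp_rot: [[-0.001, 1.0, 0.006], [1.0, 0.001, -0.001], [-0.001, 0.006, -1.0]]
force: [-0.5, 0.8, -1.9]
opening: 0.525
grasp_force: 30.0
```

```bash
python3 - <<'E'
from h import *
s=bot.read_state(); print(s['position'].round(4),s['joint_positions'].round(1),s['opening'],s['grasp_force'])
go((.437,.2,.265),64.7)
E
```

```text
[ 0.6029 -0.0078  0.2711] [-11.3  26.1  83.1   0.   70.4 -11.4] 0.5253440949004965 29.9997521052137
go [ 0.693 -0.552  0.016] [ 0.001  0.001 -0.359] rows 9.0
```

>>> move_arm:
  increments:
    - [0.08,-0.06,0,0,0,-0.036,0.3]
    - [0.16,-0.12,0,0,0,-0.072,0.3]
    - [0.24,-0.18,0,0,0,-0.108,0.3]
    - [0.32,-0.25,0,0,0,-0.144,0.3]
    - [0.4,-0.32,0,0,0,-0.18,0.3]
    - [0.48,-0.4,0,0,0,-0.216,0.3]
    - [0.56,-0.47,0,0,0,-0.252,0.3]
    - [0.64,-0.53,0,0,0,-0.29,0.3]
    - [0.693,-0.552,0,0,0,-0.326,0.3]
    - [0.693,-0.552,0,0,0,-0.359,0.3]

```text
time_s: 29.0
position: [0.432, 0.2025, 0.2666]
tcp_rot: [[-0.908, 0.42, -0.006], [0.42, 0.908, 0.0], [0.005, -0.002, -1.0]]
force: [-0.3, -0.4, -0.9]
opening: 0.523
grasp_force: 30.0
```

```bash
python3 - <<'E'
from h import *
s=bot.read_state(); print(s['position'].round(4),s['joint_positions'].round(1),s['opening'],s['grasp_force'])
go((.437,.278,.22),64.7)
E
```

```text
[0.432  0.2025 0.2666] [ 1.160e+01  1.640e+01  1.001e+02  1.000e-01  6.380e+01 -5.360e+01] 0.5228689372310982 29.99852759297937
go [0.09  0.236 0.155] [-0.001 -0.002  0.003] rows 2.1
```

>>> move_arm:
  increments:
    - [0.05,0.12,0,0,0,0,0.3]
    - [0.09,0.236,0,0,0,0,0.3]
    - [0.09,0.236,0.1,0,0,0,0.3]
    - [0.09,0.236,0.2,0,0,0,0.3]
    - [0.09,0.236,0.3,0,0,0,0.3]
    - [0.09,0.236,0.4,0,0,0,0.3]
    - [0.09,0.236,0.4,0,0,0,0.3]
    - [0.09,0.236,0.4,0,0,0,0.3]

```text
time_s: 29.67
position: [0.4396, 0.2749, 0.1461]
tcp_rot: [[-0.904, 0.428, -0.007], [0.428, 0.904, -0.002], [0.005, -0.005, -1.0]]
force: [0.7, 0.3, 0.9]
opening: 0.527
grasp_force: 30.0
```

```bash
python3 - <<'E'
from h import *
s=bot.read_state(); print(s['position'].round(4),s['opening'],s['grasp_force'])
d=cap('wrist','w10'); print(w2px(d,(.437,.278,.014)),w2px(d,(*s['position'][:2],s['position'][2]-.01)))
go((.437,.278,.045),64.7)
E
```

```text
[0.4396 0.2749 0.1461] 0.5268443710083864 29.999684805516154
[326.19906329 190.77676821] [322.99286447 241.73135229]
go [0.016 0.002 0.343] [-0.001 -0.001 -0.   ] rows 2.5
```

View pics/w10.png

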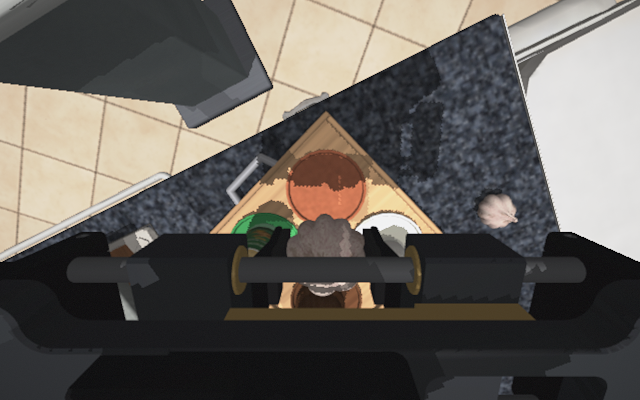

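>>> move_arm:
  increments:
    - [0.021,0.002,0.05,0,0,0,0.3]
    - [0.021,0.002,0.1,0,0,0,0.3]
    - [0.021,0.002,0.15,0,0,0,0.3]
    - [0.021,0.002,0.2,0,0,0,0.3]
    - [0.021,0.002,0.25,0,0,0,0.3]
    - [0.021,0.002,0.3,0,0,0,0.3]
    - [0.021,0.002,0.34,0,0,0,0.3]
    - [0.021,0.002,0.34,0,0,0,0.3]
    - [0.021,0.002,0.34,0,0,0,0.3]

```text
time_s: 30.47
position: [0.4375, 0.2793, 0.0475]
tcp_rot: [[-0.904, 0.428, 0.002], [0.428, 0.904, 0.001], [-0.001, 0.001, -1.0]]
force: [-0.1, 0.3, 0.8]
opening: 0.521
grasp_force: 30.0
```

>>> move_arm:
  increments:
    - [0,0,0.01,0,0,0,0.3]
    - [0,0,0.02,0,0,0,0.3]
    - [0,0,0.03,0,0,0,0.3]
    - [0,0,0.035,0,0,0,0.3]
    - [0,0,0.035,0,0,0,0.3]

```text
time_s: 30.88
position: [0.4363, 0.279, 0.0358]
tcp_rot: [[-0.904, 0.428, -0.0], [0.428, 0.904, -0.0], [0.0, -0.0, -1.0]]
force: [-0.2, -0.3, -0.2]
opening: 0.522
grasp_force: 30.0
```

>>> move_arm:
  increments:
    - [0,0,0.006,0,0,0,0.3]
    - [0,0,0.012,0,0,0,0.3]
    - [0,0,0.016,0,0,0,0.3]
    - [0,0,0.016,0,0,0,0.3]

```text
time_s: 31.22
position: [0.4363, 0.2789, 0.0307]
tcp_rot: [[-0.904, 0.428, -0.001], [0.428, 0.904, -0.0], [0.0, -0.0, -1.0]]
force: [-0.7, 0.4, -0.2]
opening: 0.524
grasp_force: 30.0
```

>>> move_arm:
  increments:
    - [0,0,0.003,0,0,0,0.3]
    - [0,0,0.005,0,0,0,0.3]
    - [0,0,0.005,0,0,0,0.3]

```text
time_s: 31.47
position: [0.4364, 0.279, 0.0294]
tcp_rot: [[-0.904, 0.428, -0.0], [0.428, 0.904, -0.0], [0.0, -0.0, -1.0]]
force: [0.3, 0.9, -0.1]
opening: 0.521
grasp_force: 30.0
```

>>> move_arm:
  increments:
    - [0,0,0.003,0,0,0,0.3]
    - [0,0,0.004,0,0,0,0.3]
    - [0,0,0.004,0,0,0,0.3]

```text
time_s: 31.72
position: [0.4365, 0.279, 0.0287]
tcp_rot: [[-0.904, 0.428, 0.0], [0.428, 0.904, 0.0], [-0.0, 0.0, -1.0]]
force: [-0.5, -0.4, 2.4]
opening: 0.521
grasp_force: 30.0
```

Contact; release and lift.

>>> move_arm:
  increments:
    - [0,0,0,0,0,0,0.55]
    - [0,0,0,0,0,0,0.6]
    - [0,0,0,0,0,0,0.65]
    - [0,0,0,0,0,0,0.75]
    - [0,0,0,0,0,0,0.8]
    - [0,0,0,0,0,0,0.8]
    - [0,0,0,0,0,0,0.8]

```text
time_s: 32.3
position: [0.4364, 0.279, 0.0282]
tcp_rot: [[-0.904, 0.428, -0.0], [0.428, 0.904, -0.0], [0.0, -0.0, -1.0]]
force: [-0.0, -0.0, -0.9]
opening: 0.781
grasp_force: 0.0
```

>>> move_arm:
  increments:
    - [0,0,-0.03,0,0,0,0.8]
    - [0,0,-0.08,0,0,0,0.8]
    - [0,0,-0.16,0,0,0,0.8]
    - [0,0,-0.26,0,0,0,0.8]
    - [0,0,-0.38,0,0,0,0.8]
    - [0,0,-0.5,0,0,0,0.8]
    - [0,0,-0.62,0,0,0,0.8]
    - [0,0,-0.75,0,0,0,0.8]
    - [0,0,-0.8,0,0,0,0.8]
    - [0,0,-0.8,0,0,0,0.8]

```text
time_s: 33.13
position: [0.4387, 0.28, 0.2738]
tcp_rot: [[-0.904, 0.428, 0.01], [0.428, 0.904, 0.004], [-0.008, 0.008, -1.0]]
force: [0.4, -1.0, -0.5]
opening: 0.797
grasp_force: 0.0
```

```bash
python3 - <<'E'
from h import *
s=bot.read_state(); print(s['position'].round(4))
d=cap('scene'); a=cv2.resize(np.asarray(d['image'])[150:300,180:450],(800,300))
e=cap('wrist'); b=cv2.resize(np.asarray(e['image'])[50:290,:],(800,300))
cv2.imwrite('pics/f.png',np.vstack([a,b]))
E
```

```text
[0.4387 0.28   0.2738]
```

View pics/f.png

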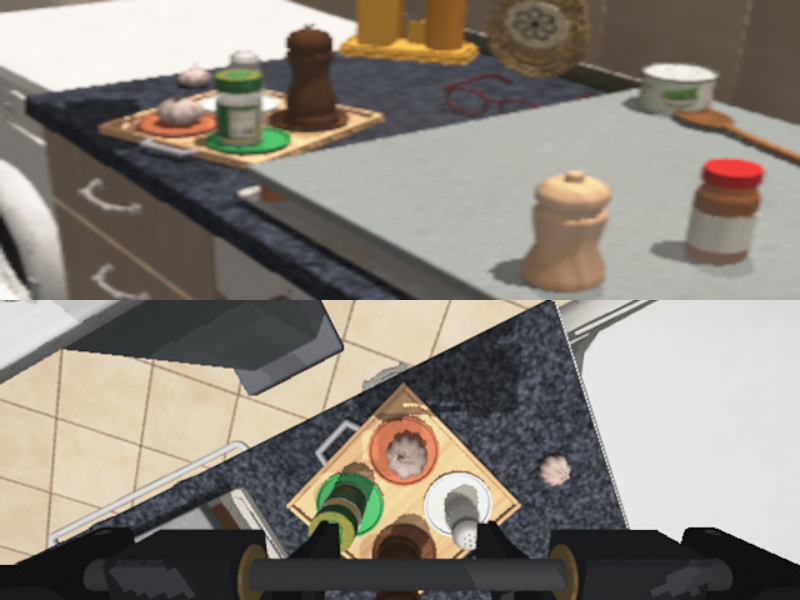

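All four items stand in their own dishes, and the two look-alikes haven't moved. The arm is clear of everything.

```bash
python3 -c "
from rig import workorder
print(workorder.hand_in())"
```

```text
the job is handed in; nothing more can be done
None
```

The job is handed in: the salt shaker, pepper mill, herb jar and larger garlic bulb each stand in the right dish near its middle, and the red-capped jar and pale mill were left untouched; the hand-in returned no verdict.

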